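# Close the pellet tester and hold its enabling lever half way

## Robot

A 7-joint arm with a two-finger parallel gripper is mounted at the origin on the work surface. World frame = base frame: x ahead of the robot, y to its left, z up, the work surface at z = 0. Lengths are in m, angles in rad, forces in N, time in s.
With the tool pointing down it reaches from about 0.4 to 0.925 m from the base axis. Payload 4.1 kg.
Tool frame: the origin (TCP) lies at the very end of the fingers, on their centre line; the grasp point (between the pads) lies 19 mm behind it; z points along the fingers, y is the line along which they close (so a half turn about z gives the same grasp; the last joint's range is limited). The gripper opens to 85 mm and grips with 20 to 120 N. Pads are 22 mm wide; open, the fingers measure 114 mm over their backs; the gripper's body (76 mm by 85 mm) begins 54 mm behind the grasp point. The pads swing forward as they close: fully open they stand 13 mm farther back than shut.
Start: joints at [1.027, 0.398, 0.045, 1.537, -0.019, 1.207, -0.051], TCP at [0.28, -0.587, 0.231] pointing down, gripper open.
Joint ranges: [-2.82, 2.82], [-0.49, 2.23], [-1.37, 1.46], [0, 2.46], [-1.36, 4.5], [0.23, 2], [-2.94, 2.94]. Speed limits (rad/s): [2.57, 2.57, 3.14, 3.14, 3.14, 3.14, 3.14].

## Interface

Orientations are given as a rotation vector (axis times angle).
In Python, from station import manip gives the robot as it stands. The module is installed in compiled form; this text tells all that it offers.
- The arm moves only by the tool jog_arm, never from a script. Its argument "moves" is a list of rows, each an object with "delta_pos": the shift along the tool's x, y, z in mm, a list of three; "roll": the turn about the tool's z in degrees. In form: [{"delta_pos": [tx, ty, tz], "roll": roll}, ...]. A call has 1 to 20 rows; each row is the pose to reach, as a shift and turn from the pose commanded when the call began, along the tool's axes at that moment; what a row does not reach only later rows make up. A row lasts 1/8 s, in which the tool goes at most 62.5 mm and 10.7 degrees, less where a joint would pass 70% of its speed; a pose out of reach is approached as far as the arm can. A call with a gripper value outside its range is refused whole. "hand" is the opening, from -1 (shut) to 1 (fully open), set as the call begins (left out, the last holds). The fingers move at their own pace and stop on an object; the grip force is fixed at half the most. Time passes only in rows, so rows that repeat a pose let the fingers close. It gives the time, the measured TCP pose, the force, the opening and the grip force at its end, in the units of the state.
- manip.observe(): the state, without advancing time (a new reading comes with each control period).
- manip.capture(name): name is "scene" or "top"; returns the picture (480x640x3 uint8, red, green, blue); there is no depth.
- manip.get_calibration(name): a dict with "K" (3x3 intrinsics, pixels), "cam_to_world" (4x4, takes a point from camera to world coordinates). Camera axes: x right, y up, looking along -z (the intrinsics and any distortion apply to the point x, -y, -z); pixel columns grow to the right and rows downward; lengths in m; the calibration is good to about 2 mm. A picture is of the moment at which its call begins. get_calibration takes no time and is no camera call.
- manip.hand_in(): hands the job in; it is judged then, once.
The state is a dict: "t": time; "q": joint angles; "joint_velocities": joint speeds; "tau": joint torques, N m; "tcp_pos": TCP position; "eef_rot": TCP orientation; "contact_force": force on the tool from outside, world axes, zero at the start; "moment": the same for the moment, N m; "grip_width": opening from 0.0 (shut) to 1.0 (fully open); "grasp_force": force on a finger pad.
Only numpy, scipy, OpenCV 4.12 (cv2) and the standard library are available. Lean on these libraries where they do the work, as an engineer would, in place of code of your own. Each camera call takes 0.05 s, during which the arm holds its last target. There are 200 camera calls.

## Task

Wind the pellet tester's handwheel clockwise by its crank knob until the moving jaw touches the white pellet, let go of the knob, then press the control unit's spring-loaded lever down with the fingers to half way and keep it there, as if the measurement were running (the gauge post beside the pad shows half way: pad and post top level). Your program finishes while still holding the lever half way down; leave the other things on the bench where they are.

Things in the scene. Friction and masses are not known exactly. Their poses are not given: they have to be found in the camera images.
- tester: Pellet hardness tester, white, fixed, left or right of the control unit: base 130 x 280 x 20 mm (its x, y, z), origin under its centre. At y = -85 mm a gearbox (100 x 100 mm, top 90 mm above the bench) carries a handwheel lying flat on it. Towards +y the aluminium moving jaw on two guide rods, and at the +y end the fixed jaw with the pellet; both jaws are 77 mm high.
- wheel_axis (a point): Point on the upright axis of the handwheel at its rim's height, 106 mm above the bench. The rim is a steel ring 102 mm across, 12 mm thick, with three spokes; its top is 112 mm above the bench.
- crank_grip (a point): Centre of the upright black crank knob on the handwheel's rim, 45 mm from the wheel axis: a cylinder 16 mm in diameter and 45 mm tall, from 116.5 to 161.5 mm above the bench; this point is 141.5 mm above the bench. The knob spins freely on its own pin, so a gripper that keeps its yaw can hold it and lead it round in a circle.
- handwheel (a joint): Handwheel angle in rad, growing clockwise seen from above; it stops dead at 18.85 (jaw on the pellet). It starts 1 to 2 turns short of that. It needs about 0.07 N m (2 N at the knob) and stays where it is left.
- jaw (a joint): Travel of the moving jaw along the tester's +y, in m, driven by the handwheel: 20 mm a turn, clockwise closes. 0.060 = touching the pellet; 0.060 minus this is the gap. Counts as touching within 1.5 mm.
- jaw_face (a point): Centre of the moving jaw's front face, which meets the pellet, 58 mm above the bench.
- pellet_face (a point): Centre of the face of the white pellet (17 mm in diameter, 6 mm thick) on the fixed jaw, 58 mm above the bench; fixed to the tester.
- control_unit: Control unit, a grey box 200 x 110 x 50 mm (along its x, y, z) fixed to the bench, origin at the centre of its underside. A sprung steel lever with a black square pad on its end lies along it, hinged at x = +60 mm; the pad end points to -x.
- enable_lever (a joint): Angle of the enabling lever in rad: 0 released (spring up, 0.35 rad above level), growing as the pad is pressed down, 0.40 at its lower stop. Half way is 0.20; 0.13 to 0.27 counts. It springs back when released. Pressed at the pad it takes about 3 N to start, 6 N half way, 10 N at the bottom.
- lever_pad (a point): Centre of the upper face of the lever's pad (42 x 42 x 12 mm, black), 110 mm from the hinge: about 116 mm above the bench when released, 95 mm half way, 73 mm at the bottom.
- lever_hinge (a point): Hinge axis of the lever (parallel to the unit's y), 72 mm above the bench; fixed to the unit. At half way the pad's centre lies 108 mm from it horizontally, towards the unit's -x.
- post_top (a point): Top of the fixed steel gauge post, 10 mm in diameter, beside the pad (43 mm to the unit's +y of the lever's centre line), 95 mm above the bench: level with the upper face of the pad when the lever is half way down.
- jar: White lidded jar, 44 mm across, 65 mm tall, standing in front of the tester; origin under its centre. Bystander, leave alone.
- beaker: Clear beaker, 56 mm across, 75 mm tall, behind the control unit; origin under its centre. Bystander.
- spatula: Steel double-ended spatula, 180 mm long, lying behind the tester; origin on its underside. Bystander.
- phone: Black phone, 150 x 72 x 9 mm, lying at the right; origin under its centre. Bystander.
- wash_bottle: White bottle, 68 mm across, 170 mm tall, at the left; origin under its centre. Bystander. Beyond the reach of the job, at the back: a tube rack, a balance and other fixed equipment.

How it is judged:
By the outcome, as a careful person would: the job done as asked, in the order asked, and still so for the second after the job is handed in, while the arm keeps its last pose, push and grip.
It also fails if it takes over 64 s, if anything falls off the work surface, if the arm or the gripper's body presses on something with over 40 N, if the wrist force passes 120 N, or if a joint passes its speed limit or range.

## Working session

There is one attempt and no reset: what is moved stays moved. The work goes in short steps, Python scripts to look and compute and a tool call to move; the robot and the scene stay as the last step left them, time stands still between calls to the robot, and variables do not carry over. Pictures are saved under pics/ and viewed, at most 10 in all, crops included, and the job is handed in when it is done.

Besides the shell and the picture viewer there is one more tool, called after "Request:" by a JSON object that holds its "op" and its "data". jog_arm: Moves the arm, as the interface text tells. Its arguments: {"type":"object","properties":{"moves":{"type":"array"},"hand":{"type":"number"}},"required":["moves"]}

```bash
mkdir -p pics
python3 - <<'E'
from station import manip
import cv2,numpy as np
for n in("scene","top"):
    im=manip.capture(n);cv2.imwrite(f"pics/{n}0.png",im[:,:,::-1])
    c=manip.get_calibration(n);print(n,c)
s=manip.observe();print(s)
E
```

```text
scene {'K': array([[495.24334686,   0.        , 321.05278557],
       [  0.        , 495.24334686, 234.34089593],
       [  0.        ,   0.        ,   1.        ]]), 'cam_to_world': array([[-0.26725398, -0.76889528,  0.58084022,  1.30104143],
       [ 0.96361004, -0.21672629,  0.15647814,  0.19726221],
       [ 0.00556804,  0.60152287,  0.79883617,  1.10421213],
       [ 0.        ,  0.        ,  0.        ,  1.        ]])}
top {'K': array([[443.57913239,   0.        , 328.99895475],
       [  0.        , 443.57913239, 240.38218308],
       [  0.        ,   0.        ,   1.        ]]), 'cam_to_world': array([[-0.01141188,  0.99338059, -0.11430122,  0.46990794],
       [-0.99984876, -0.00983585,  0.0143429 ,  0.00594233],
       [ 0.01312371,  0.11444761,  0.9933426 ,  1.13054452],
       [ 0.        ,  0.        ,  0.        ,  1.        ]])}
{'t': 0.1, 'q': array([ 1.02693893,  0.39910689,  0.0450022 ,  1.53775234, -0.01871803,
        1.2069122 , -0.05069734]), 'joint_velocities': array([ 0.00122547, -0.00242447, -0.00111569, -0.00301303,  0.00043209,
       -0.00014181, -0.00096285]), 'tau': array([ 2.94272621e-03, -4.76263118e+01,  1.36948742e+00, -2.54950047e+01,
        1.18125585e-02,  4.96151304e-03,  8.36935108e-07]), 'tcp_pos': array([ 0.27951348, -0.58619754,  0.2303746 ]), 'eef_rot': array([-3.06249938e+00, -6.92873348e-01,  7.47734276e-04]), 'contact_force': array([-0.27341534, -0.1590414 , -0.55893064]), 'moment': array([ 0.01214392, -0.08718598, -0.00211134]), 'grasp_force': 0.0, 'grip_width': 0.9975477163018804}
```

View pics/scene0.png

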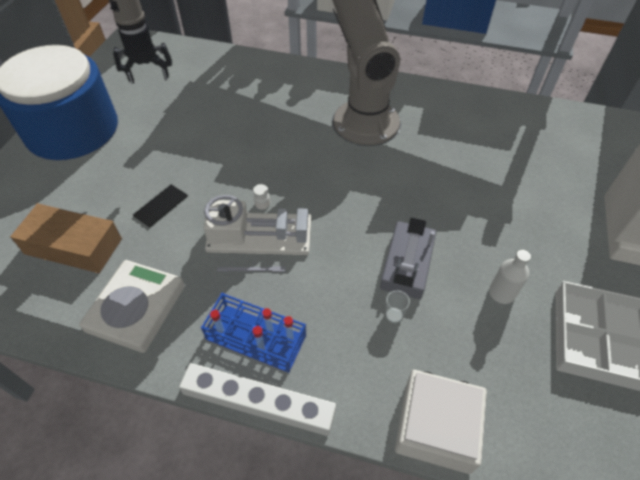

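View pics/top0.png

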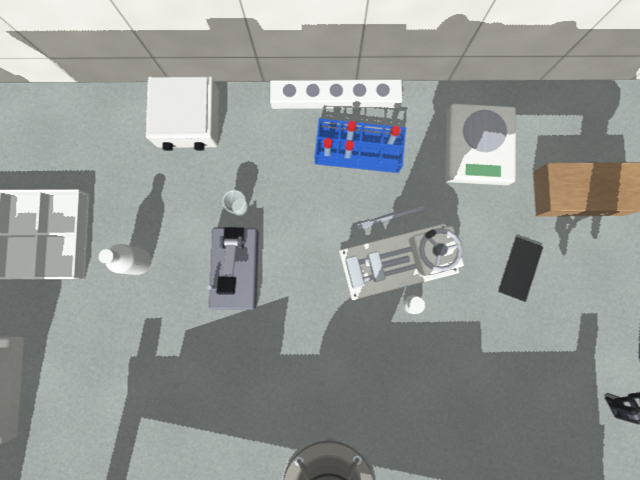

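The scene view shows the tester (around px 258,230) and the control unit (410,258). In the top view the wheel is at about (439,251), the lever pad at (227,285), and the jar at (415,305). Next I'll zoom in on both areas.

```bash
cat > h.py <<'E'
import numpy as np,cv2
from station import manip
def proj(n,P):
    c=manip.get_calibration(n);T=np.linalg.inv(c["cam_to_world"]);p=T[:3,:3]@np.array(P,float)+T[:3,3]
    u=c["K"]@np.array([p[0],-p[1],-p[2]]);return u[:2]/u[2]
def ray(n,px):
    c=manip.get_calibration(n);d=np.linalg.inv(c["K"])@np.array([px[0],px[1],1.])
    T=c["cam_to_world"];return T[:3,3],T[:3,:3]@np.array([d[0],-d[1],-d[2]])
def plane(n,px,z):
    o,d=ray(n,px);return o+d*(z-o[2])/d[2]
def two(pa,pb):
    (o,d),(p,e)=ray("top",pa),ray("scene",pb)
    s,t=np.linalg.lstsq(np.c_[d,-e],p-o,rcond=None)[0]
    a,b=o+s*d,p+t*e;return (a+b)/2,np.linalg.norm(a-b)
E
python3 - <<'E'
import cv2,numpy as np
t=cv2.imread("pics/top0.png");s=cv2.imread("pics/scene0.png")
z=lambda im,x,y,w,h,k:cv2.resize(im[y:y+h,x:x+w],None,fx=k,fy=k,interpolation=cv2.INTER_CUBIC)
a=z(t,330,205,150,110,5.2);cv2.imwrite("pics/c1.png",a)
b=np.hstack([z(t,200,215,70,100,5.5),z(s,375,210,70,100,5.5)]);cv2.imwrite("pics/c2.png",b)
cv2.imwrite("pics/c3.png",z(s,195,175,125,90,6))
E
```

```text
(no output)
```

View pics/c1.png

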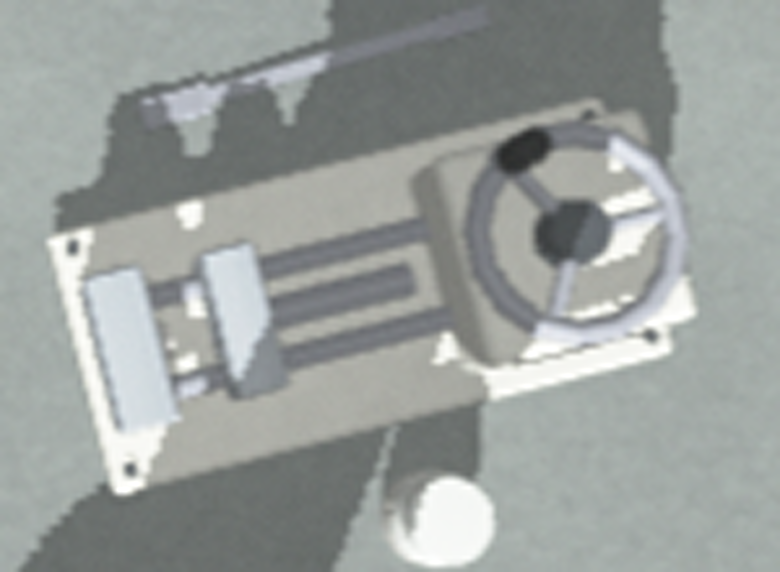

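View pics/c2.png

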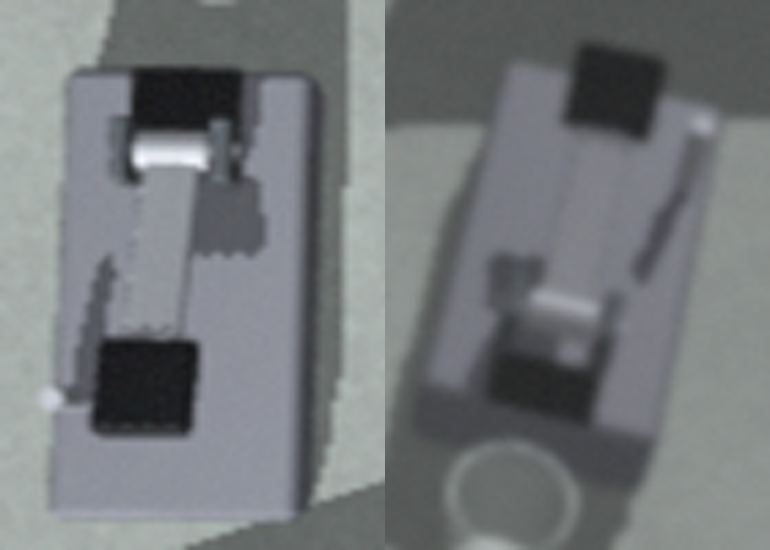

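View pics/c3.png

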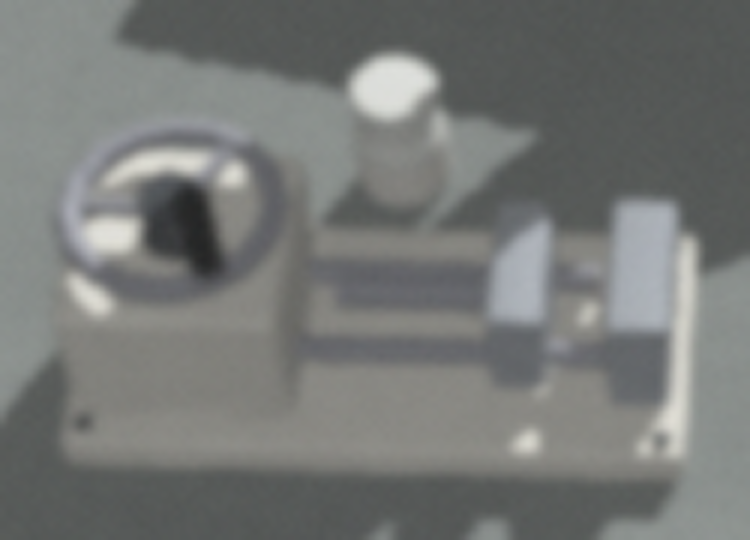

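The c1 crop of the top view shows the rim centred near (577,232) and the black knob near (525,151). In the c2 crop the pad is near (148,388), and the post top is at (50,399) in the top half and (700-385,125) in the scene half. In c3 the rim centre is at (172,211), and the knob runs from (195,185) to (207,265). Now I'll turn these into positions.

Run:
```python
from h import *
np.set_printoptions(precision=4,suppress=True)
f=lambda x,y,k,u,v:((u+.5)/k-.5+x,(v+.5)/k-.5+y)
c1=lambda u,v:f(330,205,5.2,u,v);c3=lambda u,v:f(195,175,6,u,v)
ct=lambda u,v:f(200,215,5.5,u,v);cs=lambda u,v:f(375,210,5.5,u-385,v)
W1,W2=plane("top",c1(577.5,232),.106),plane("scene",c3(172,211),.106)
print("wheel",W1,W2,two(c1(577.5,232),c3(172,211)))
# knob by dark mask in top
K1=plane("top",c1(525,151),.139);K2=plane("scene",c3(198,228),.139)
print("knob",K1,K2)
for W,K in((W1,K1),(W2,K2)):
    d=K-W;print("r",np.linalg.norm(d[:2]),"ang",np.degrees(np.arctan2(d[1],d[0])))
# tester axis: base corners top z=.02 : +y end corners, 
A,B=plane("top",c1(50,238),.02),plane("top",c1(118,493),.02);C=plane("top",c1(690,312),.02)
print("corners",A,B,C,np.linalg.norm(A-B),np.linalg.norm(C-B))
# jaws top z=.077
for n,g,L in(("top",c1,[(199,250),(250,243),(285,385),(235,395),(83,278),(140,268),(180,415),(120,430)]),
  ("scene",c3,[(497,205),(550,205),(545,322),(488,320),(615,200),(678,203),(667,330),(610,330)])):
    print(n,np.array([plane(n,g(*p),.077)[:2] for p in L]))
print("post",two(ct(50,399),cs(700,125)),plane("top",ct(50,399),.095))
print("pad",plane("top",ct(148,388),.116),plane("scene",cs(614,88),.116),two(ct(148,388),cs(614,88)))
print("padcorners",[plane("top",ct(*p),.116) for p in[(108,340),(197,342),(192,435),(92,433)]])
print("unit corners",[plane("top",ct(*p),.05) for p in[(68,72),(312,80),(300,515),(50,515)]])
print("jar",plane("top",c1(450,520),.065))
R=cv2.Rodrigues(manip.observe()["eef_rot"])[0];print(R)
```

```text
wheel [ 0.5645 -0.2685  0.106 ] [ 0.567  -0.2662  0.106 ] (array([ 0.5646, -0.2686,  0.1027]), np.float64(0.0016091031319313714))
knob [ 0.5971 -0.2382  0.139 ] [ 0.597  -0.2368  0.139 ]
r 0.044479600826052505 ang 42.9720427031785
r 0.04193791772120514 ang 44.42686180815681
corners [ 0.5722 -0.0355  0.02  ] [ 0.4496 -0.0663  0.02  ] [ 0.5331 -0.3446  0.02  ] 0.12642466203328134 0.2905741636375034
top [[ 0.5607 -0.1017]
 [ 0.5637 -0.1252]
 [ 0.4985 -0.1396]
 [ 0.4942 -0.1167]
 [ 0.5484 -0.0482]
 [ 0.5527 -0.0744]
 [ 0.4855 -0.0914]
 [ 0.479  -0.064 ]]
scene [[ 0.5028 -0.1405]
 [ 0.4963 -0.1175]
 [ 0.5602 -0.0991]
 [ 0.5659 -0.1234]
 [ 0.4855 -0.0902]
 [ 0.4795 -0.0624]
 [ 0.55   -0.0466]
 [ 0.5567 -0.0705]]
post (array([0.4829, 0.2711, 0.0937]), np.float64(0.00031876372131055893)) [0.4829 0.2706 0.095 ]
pad [0.4867 0.2251 0.116 ] [0.4903 0.2285 0.116 ] (array([0.4866, 0.2274, 0.1109]), np.float64(0.0025336546002894316))
padcorners [array([0.5067, 0.2418, 0.116 ]), array([0.5054, 0.2051, 0.116 ]), array([0.4673, 0.2067, 0.116 ]), array([0.4686, 0.2478, 0.116 ])]
unit corners [array([0.6284, 0.277 , 0.05  ]), array([0.6238, 0.1684, 0.05  ]), array([0.4318, 0.1722, 0.05  ]), array([0.4331, 0.2811, 0.05  ])]
jar [ 0.4363 -0.2155  0.065 ]
[[ 0.9026  0.4305 -0.0008]
 [ 0.4305 -0.9026  0.0015]
 [-0.0001 -0.0018 -1.    ]]
```

Request:
{"op": "jog_arm", "data": {"moves": [{"delta_pos":[40,-16,0],"roll":2},{"delta_pos":[85,-35,0],"roll":5},{"delta_pos":[130,-53,0],"roll":8},{"delta_pos":[175,-71,0],"roll":11},{"delta_pos":[220,-90,0],"roll":14},{"delta_pos":[265,-108,0],"roll":17},{"delta_pos":[310,-126,0],"roll":20},{"delta_pos":[355,-145,0],"roll":23},{"delta_pos":[400,-163,0],"roll":25.5},{"delta_pos":[437,-178,0],"roll":25.5},{"delta_pos":[437,-178,0],"roll":25.5},{"delta_pos":[437,-178,0],"roll":25.5},{"delta_pos":[437,-178,0],"roll":25.5}], "hand": 1}}

```text
t: 1.72
tcp_pos: [0.5964, -0.24, 0.2312]
eef_rot: [3.141, -0.005, -0.001]
contact_force: [-0.5, -0.2, 0.2]
grip_width: 1.003
grasp_force: 0.0
```

Run:
```python
from h import *
np.set_printoptions(precision=4,suppress=True)
s=manip.observe();print(s["t"],s["q"],s["tcp_pos"],s["contact_force"]);print(cv2.Rodrigues(s["eef_rot"])[0])
im=manip.capture("scene");cv2.imwrite("pics/s1.png",cv2.resize(im[120:270,170:340,::-1],None,fx=4,fy=4,interpolation=cv2.INTER_CUBIC))
```

```text
1.725 [ 0.3678  0.3862 -0.0705  1.5523  0.0297  1.2047 -1.2821] [ 0.5964 -0.24    0.2312] [-0.4848 -0.2024  0.2392]
[[ 1.     -0.0031 -0.0009]
 [-0.0031 -1.     -0.0009]
 [-0.0009  0.0009 -1.    ]]
```

View pics/s1.png

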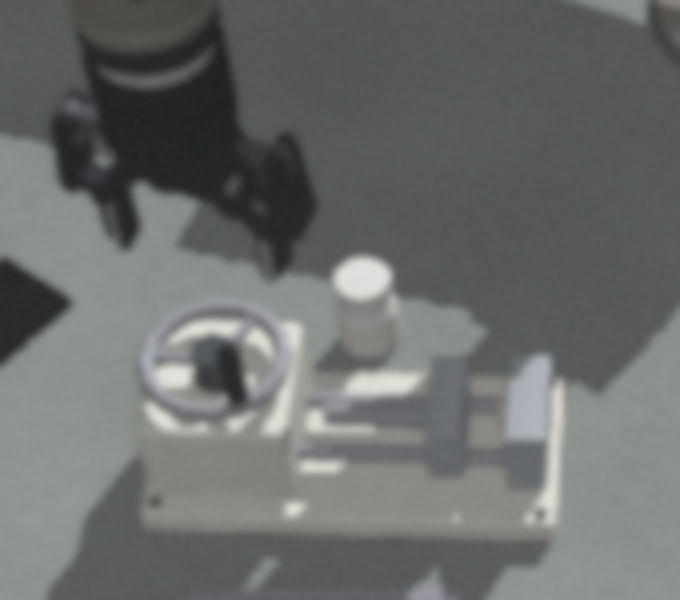

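The gripper is above the wheel and knob (knob at about 232,375 in the crop), and nothing has been disturbed. I'll descend and close on the knob.

Request:
{"op": "jog_arm", "data": {"moves": [{"delta_pos":[0.5,-2,20],"roll":0},{"delta_pos":[0.5,-2,45],"roll":0},{"delta_pos":[0.5,-2,70],"roll":0},{"delta_pos":[0.5,-2,90],"roll":0},{"delta_pos":[0.5,-2,102],"roll":0},{"delta_pos":[0.5,-2,107],"roll":0},{"delta_pos":[0.5,-2,107],"roll":0},{"delta_pos":[0.5,-2,107],"roll":0}], "hand": 1}}

```text
t: 2.78
tcp_pos: [0.5987, -0.2363, 0.1252]
eef_rot: [3.141, -0.001, 0.003]
contact_force: [0.5, -0.2, 0.3]
grip_width: 0.999
grasp_force: 0.0
```

Request:
{"op": "jog_arm", "data": {"moves": [{"delta_pos":[0,0,0],"roll":0},{"delta_pos":[0,0,0],"roll":0},{"delta_pos":[0,0,0],"roll":0},{"delta_pos":[0,0,0],"roll":0},{"delta_pos":[0,0,0],"roll":0},{"delta_pos":[0,0,0],"roll":0},{"delta_pos":[0,0,0],"roll":0},{"delta_pos":[0,0,0],"roll":0}], "hand": -1}}

```text
t: 3.78
tcp_pos: [0.5981, -0.2361, 0.1245]
eef_rot: [3.141, -0.0, 0.0]
contact_force: [-0.7, -0.3, 2.4]
grip_width: 0.168
grasp_force: 58.4
```

Request:
{"op": "jog_arm", "data": {"moves": [{"delta_pos":[8,11.6,0],"roll":0},{"delta_pos":[12.2,25,0],"roll":0},{"delta_pos":[11.9,39.1,0],"roll":0},{"delta_pos":[7.3,52.4,0],"roll":0},{"delta_pos":[-1.1,63.7,0],"roll":0},{"delta_pos":[-1.1,63.7,0],"roll":0},{"delta_pos":[-1.1,63.7,0],"roll":0}]}}

```text
t: 4.65
tcp_pos: [0.5959, -0.3003, 0.1245]
eef_rot: [-3.14, 0.002, 0.004]
contact_force: [-6.1, 3.8, 5.7]
grip_width: 0.17
grasp_force: 58.8
```

Request:
{"op": "jog_arm", "data": {"moves": [{"delta_pos":[-11.6,8,0],"roll":0},{"delta_pos":[-25,12.2,0],"roll":0},{"delta_pos":[-39.1,11.9,0],"roll":0},{"delta_pos":[-52.4,7.3,0],"roll":0},{"delta_pos":[-63.7,-1.1,0],"roll":0},{"delta_pos":[-71.7,-12.7,0],"roll":0},{"delta_pos":[-75.9,-26.1,0],"roll":0},{"delta_pos":[-75.6,-40.2,0],"roll":0},{"delta_pos":[-71,-53.5,0],"roll":0},{"delta_pos":[-62.6,-64.8,0],"roll":0},{"delta_pos":[-51,-72.8,0],"roll":0},{"delta_pos":[-37.6,-77,0],"roll":0},{"delta_pos":[-23.5,-76.7,0],"roll":0},{"delta_pos":[-10.2,-72.1,0],"roll":0},{"delta_pos":[1.1,-63.7,0],"roll":0},{"delta_pos":[1.1,-63.7,0],"roll":0}]}}

```text
t: 6.65
tcp_pos: [0.5994, -0.2375, 0.1245]
eef_rot: [3.14, -0.002, 0.001]
contact_force: [-0.4, -3.2, 4.9]
grip_width: 0.174
grasp_force: 59.1
```

Run:
```python
from h import *
a=manip.capture("top");b=manip.capture("scene")
z=lambda im,x,y,w,h,k:cv2.resize(im[y:y+h,x:x+w,::-1],None,fx=k,fy=k,interpolation=cv2.INTER_CUBIC)
cv2.imwrite("pics/j1.png",np.vstack([z(a,335,235,100,70,4),z(b,240,200,100,70,4)]))
print(manip.observe()["contact_force"])
```

```text
[-1.14165894 -2.69233426  3.81645232]
```

View pics/j1.png

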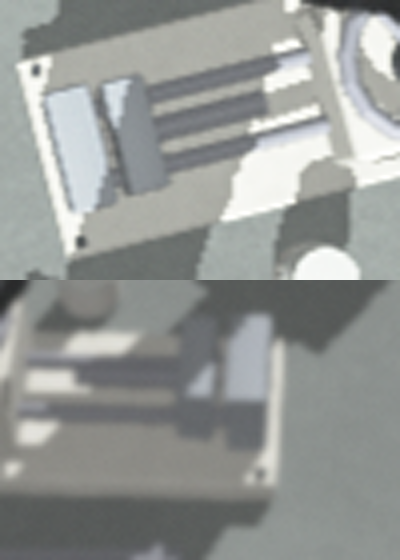

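The jaw has closed to a jaw-to-jaw gap of roughly 8 mm, which leaves about 2 mm at the pellet. I'll continue in small steps and watch the force.

Request:
{"op": "jog_arm", "data": {"moves": [{"delta_pos":[4.5,5.5,0],"roll":0},{"delta_pos":[8,11.6,0],"roll":0},{"delta_pos":[8,11.6,0],"roll":0},{"delta_pos":[8,11.6,0],"roll":0}]}}

```text
t: 7.25
tcp_pos: [0.6062, -0.248, 0.1244]
eef_rot: [3.141, -0.001, -0.001]
contact_force: [-1.4, -1.9, 5.5]
grip_width: 0.169
grasp_force: 59.4
```

Request:
{"op": "jog_arm", "data": {"moves": [{"delta_pos":[2.6,6.5,0],"roll":0},{"delta_pos":[4.2,13.4,0],"roll":0},{"delta_pos":[4.2,13.4,0],"roll":0},{"delta_pos":[4.2,13.4,0],"roll":0}]}}

```text
t: 7.75
tcp_pos: [0.6093, -0.2565, 0.1244]
eef_rot: [-3.135, -0.003, 0.008]
contact_force: [-6.2, 5.3, 10.4]
grip_width: 0.17
grasp_force: 60.0
```

Request:
{"op": "jog_arm", "data": {"moves": [{"delta_pos":[0.4,3.5,0],"roll":0},{"delta_pos":[0.4,7.1,0],"roll":0},{"delta_pos":[0.4,7.1,0],"roll":0},{"delta_pos":[0.4,7.1,0],"roll":0},{"delta_pos":[0.4,7.1,0],"roll":0}]}}

```text
t: 8.38
tcp_pos: [0.6093, -0.2567, 0.1243]
eef_rot: [-3.126, -0.008, 0.013]
contact_force: [-9.9, 15.0, 15.1]
grip_width: 0.169
grasp_force: 60.7
```

The wheel is at its stop: y is unchanged while the force grows. I'll relax the push, release the knob and go up.

Request:
{"op": "jog_arm", "data": {"moves": [{"delta_pos":[-0.5,-5,0],"roll":0},{"delta_pos":[-0.5,-10,0],"roll":0},{"delta_pos":[-0.5,-10,0],"roll":0}]}}

```text
t: 8.75
tcp_pos: [0.6092, -0.2564, 0.1245]
eef_rot: [-3.139, -0.001, 0.005]
contact_force: [-4.2, 0.7, 7.8]
grip_width: 0.17
grasp_force: 59.8
```

Request:
{"op": "jog_arm", "data": {"moves": [{"delta_pos":[0,0,0],"roll":0},{"delta_pos":[0,0,0],"roll":0},{"delta_pos":[0,0,0],"roll":0},{"delta_pos":[0,0,0],"roll":0},{"delta_pos":[0,0,0],"roll":0},{"delta_pos":[0,0,0],"roll":0},{"delta_pos":[0,0,0],"roll":0},{"delta_pos":[0,0,-25],"roll":0},{"delta_pos":[0,0,-60],"roll":0},{"delta_pos":[0,0,-95],"roll":0},{"delta_pos":[0,0,-120],"roll":0},{"delta_pos":[0,0,-120],"roll":0}], "hand": 1}}

```text
t: 10.25
tcp_pos: [0.6115, -0.2586, 0.247]
eef_rot: [3.14, -0.0, 0.008]
contact_force: [-0.3, 0.1, -1.0]
grip_width: 1.002
grasp_force: 0.0
```

Request:
{"op": "jog_arm", "data": {"moves": [{"delta_pos":[-10,-30,0],"roll":0},{"delta_pos":[-22,-80,0],"roll":0},{"delta_pos":[-34,-130,0],"roll":0},{"delta_pos":[-47,-180,0],"roll":0},{"delta_pos":[-60,-230,0],"roll":0},{"delta_pos":[-73,-280,0],"roll":0},{"delta_pos":[-86,-330,0],"roll":0},{"delta_pos":[-100,-380,0],"roll":0},{"delta_pos":[-114,-430,0],"roll":0},{"delta_pos":[-124,-470,0],"roll":0},{"delta_pos":[-127,-486,0],"roll":0},{"delta_pos":[-127,-486,30],"roll":0},{"delta_pos":[-127,-486,70],"roll":0},{"delta_pos":[-127,-486,100],"roll":0},{"delta_pos":[-127,-486,100],"roll":0},{"delta_pos":[-127,-486,100],"roll":0}], "hand": -1}}

```text
t: 12.25
tcp_pos: [0.4842, 0.2275, 0.145]
eef_rot: [-3.141, 0.002, -0.002]
contact_force: [-0.0, -0.4, 0.3]
grip_width: -0.0
grasp_force: 0.0
```

Run:
```python
from h import *
a=manip.capture("top");b=manip.capture("scene");s=manip.observe()
z=lambda im,x,y,w,h,k:cv2.resize(im[y:y+h,x:x+w,::-1],None,fx=k,fy=k,interpolation=cv2.INTER_CUBIC)
p=z(b,360,170,80,120,4.6);p=p[:480]
q=np.vstack([z(a,335,205,150,100,3),z(b,195,175,125,80,3.6)[:300]])if 0 else z(a,335,205,150,100,2.7)
r=z(b,195,175,125,83,3.24)
q=np.vstack([q,r]);H=max(p.shape[0],q.shape[0])
pad=lambda i:cv2.copyMakeBorder(i,0,H-i.shape[0],0,0,cv2.BORDER_CONSTANT)
cv2.imwrite("pics/l1.png",np.hstack([pad(p),pad(q)]))
np.set_printoptions(precision=4,suppress=True);print(s["q"],s["contact_force"],s["tcp_pos"])
```

```text
[-0.2197  0.2936 -0.3571  1.9008  0.1241  0.9657 -2.2048] [ 0.097  -0.0835  0.2375] [0.4844 0.2281 0.1458]
```

View pics/l1.png

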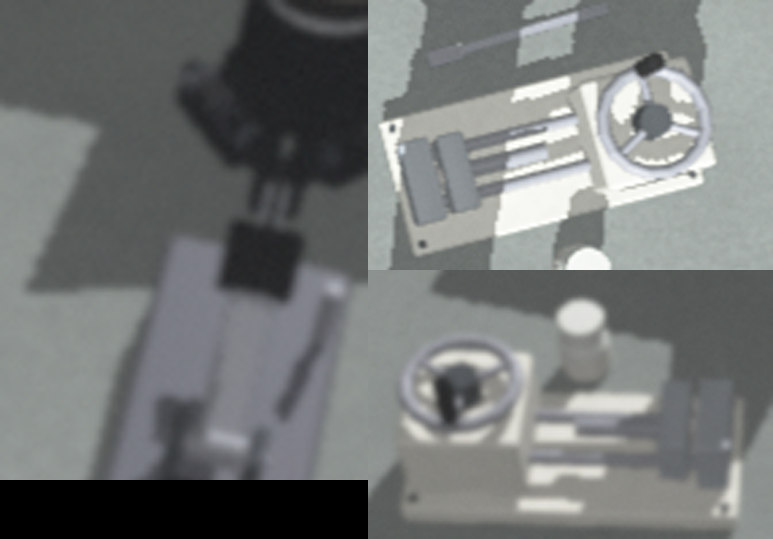

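The jaws are now a pellet-thickness apart, and the knob sits where it was left at the stop. The shut fingers are centred over the pad in y, so I'll press.

Request:
{"op": "jog_arm", "data": {"moves": [{"delta_pos":[0,0,12],"roll":0},{"delta_pos":[0,0,22],"roll":0},{"delta_pos":[0,0,28],"roll":0},{"delta_pos":[0,0,34],"roll":0},{"delta_pos":[0,0,39],"roll":0},{"delta_pos":[0,0,43],"roll":0},{"delta_pos":[0,0,46],"roll":0},{"delta_pos":[0,0,49],"roll":0},{"delta_pos":[0,0,49],"roll":0},{"delta_pos":[0,0,49],"roll":0},{"delta_pos":[0,0,49],"roll":0}]}}

```text
t: 13.72
tcp_pos: [0.4827, 0.2281, 0.0954]
eef_rot: [3.141, 0.0, -0.001]
contact_force: [-3.0, 0.3, 5.5]
grip_width: 0.0
grasp_force: 2.7
```

Run:
```python
from h import *
a=manip.capture("top");b=manip.capture("scene");s=manip.observe()
z=lambda im,x,y,w,h,k:cv2.resize(im[y:y+h,x:x+w,::-1],None,fx=k,fy=k,interpolation=cv2.INTER_CUBIC)
cv2.imwrite("pics/l2.png",np.hstack([z(b,375,200,70,90,5.5),z(a,200,215,70,90,5.5)]))
print(s["tcp_pos"],s["contact_force"],s["t"])
```

```text
[0.4827292  0.22811896 0.09537997] [-2.59480936 -0.52088844  6.01229322] 13.825
```

View pics/l2.png

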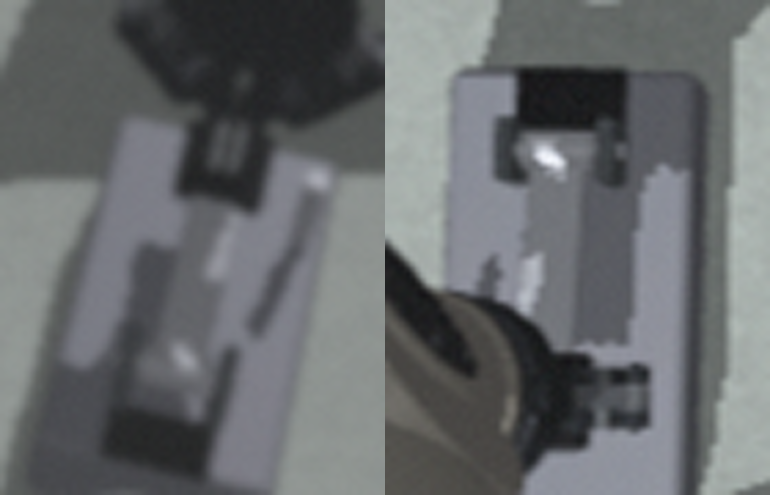

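The fingers are on the pad, which is about level with the post top. The TCP is at z = 95 mm and the force is about 6 N, which matches half way.

```bash
python3 -c "
from station import manip
print(manip.hand_in())"
```

```text
the job is handed in; nothing more can be done
None
```

I wound the handwheel clockwise to its stop so the jaw is on the pellet, let go of the knob, and handed the job in at about 14 s with the fingers still holding the lever half way down (fingertips at 95 mm, about 6 N).

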